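# Hang the hopper inspection mirror in the dust cabinet

### The arm

A 6-joint arm with a two-finger parallel gripper is mounted at the origin on the work surface. World frame = base frame: x ahead of the robot, y to its left, z up, the work surface at z = 0. Lengths are in m, angles in rad, forces in N, time in s.
With the tool pointing down it reaches from about 0.425 to 0.95 m from the base axis. Payload 3.5 kg.
Tool frame: the origin (TCP) lies on the centre line of the jaws, within the pads' length; the fingertips stand 8 mm ahead of it and the grasp point (between the pads) lies 11 mm behind it; z points along the fingers, y is the line along which they close (so a half turn about z gives the same grasp; the last joint's range is limited). The gripper opens to 85 mm and grips with 20 to 120 N. Pads are 22 mm wide; open, the fingers measure 114 mm over their backs; the gripper's body (76 mm by 85 mm) begins 54 mm behind the grasp point. The pads swing forward as they close: fully open they stand 13 mm farther back than shut.
Start: joints at [1.104, 0.286, 1.577, -0, 1.279, -0.15], TCP at [0.21, 0.641, 0.239] pointing down, gripper open.
Joint ranges: [-2.77, 2.77], [-0.9, 2.22], [0.21, 2.48], [-1.53, 4.67], [0.24, 2.81], [-2.84, 2.84]. Speed limits (rad/s): [2.79, 2.79, 3.14, 3.14, 3.14, 3.14].

### API

Orientations are given as a unit quaternion [x, y, z, w].
In Python, from plant import ctrl gives the robot as it stands. The module is installed in compiled form; this text tells all that it offers.
- The arm moves only by the tool send_rows, never from a script. Its argument "steps" is a list of rows, each a list of 5 numbers: the shift along the tool's x, y, z in m, then the turn about the tool's z in degrees, then the opening, from -1 (shut) to 1 (fully open). A call has 1 to 12 rows; each row is the pose to reach, as a shift and turn from the pose commanded when the call began, along the tool's axes at that moment; what a row does not reach only later rows make up. A row lasts 1/10 s, in which the tool goes at most 50 mm and 8.59 degrees, less where a joint would pass 70% of its speed; a pose out of reach is approached as far as the arm can. A call with a gripper value outside its range is refused whole. The fingers move at their own pace and stop on an object; "squeeze" is the grip in N (left out, the last holds). Time passes only in rows, so rows that repeat a pose let the fingers close. It gives the time, the measured TCP pose, the force, the opening and the grip force at its end, in the units of the state.
- ctrl.get_state(): the state, without advancing time (a new reading comes with each control period).
- ctrl.read_camera(name): name is "scene" or "top" or "wrist"; returns the picture (400x640x3 uint8, red, green, blue); there is no depth.
- ctrl.calibration(name): a dict with "intrinsics" (3x3 intrinsics, pixels), "extrinsics" (4x4, takes a point from world to camera coordinates); the wrist camera has in their place "tool_from_camera" (4x4, takes a point from camera to tool coordinates, whose origin is the TCP and whose axes are the flange's). Camera axes: x right, y up, looking along -z (the intrinsics and any distortion apply to the point x, -y, -z); pixel columns grow to the right and rows downward; lengths in m; the calibration is good to about 2 mm. A picture is of the moment at which its call begins: read the wrist's pose just before it. calibration takes no time and is no camera call.
- ctrl.sign_off(): hands the job in; it is judged then, once.
The state is a dict: "time": time; "qpos": joint angles; "dq": joint speeds; "joint_efforts": joint torques, N m; "eef_pos": TCP position; "tcp_rot": TCP orientation; "contact_force": force on the tool from outside, world axes, zero at the start; "wrist_torque": the same for the moment, N m; "opening": opening from 0.0 (shut) to 1.0 (fully open); "finger_force": force on a finger pad.
Only numpy, scipy, OpenCV 4.12 (cv2) and the standard library are available. Lean on these libraries where they do the work, as an engineer would, in place of code of your own. Each camera call takes 0.05 s, during which the arm holds its last target. There are 200 camera calls.

### The job

Lift the blue-handled inspection mirror out of its stand, bring it down through the narrow opening in the top of the white dust cabinet without touching the cabinet, and hang it by its eye on the hook inside, pushed gently past the hook's spring balls so that it cannot slip off. The hook can stand anywhere along its rail, so feel for it and never push hard on it. Let go and leave the mirror hanging still, and do not disturb the jars and the bottle.

Things in the scene. Friction and masses are not known exactly. Their poses are not given: they have to be found in the camera images.
- mirror: Upright inspection mirror, 0.10 to 0.19 kg, flat in its own y-z plane, same when turned half round, heavy at the foot (centre of mass 39 mm above it). Origin at the centre of its foot, z up. From the foot up: black head 6 (x) x 42 (y) mm, z 0-36; neck 12 mm wide; steel plate 42 mm wide (y), up to 7 mm thick, z 58-90, with the eye through it along x; neck 12 mm wide; blue grip block z 112-144.
- eye (a point): Centre of the mirror's eye, 74 mm above its foot; axes as the mirror. The eye is a rectangular hole through the plate along x, 14 mm wide (y) and 18 mm high (z 65-83 above the foot).
- grip (a point): Centre of the mirror's blue grip block, 128 mm above its foot and 54 mm above the eye; axes as the mirror. Block 18 (x) x 26 (y) x 32 mm high. Grip it with the fingers on its +x and -x faces: pushing the eye over the hook is then square to the finger pads.
- stand: Grey stand fixed to the table, 80 x 90 mm, with a slot 8 (x) x 45 (y) mm between walls up to z 36; slot floor at z 6. The mirror stands in it, its x along the stand's x; it is free after being raised 30 mm. Origin on the table under the slot's centre.
- cabinet: White dust cabinet with clear sides, fixed, 210 (x) x 160 (y) x 180 mm high. Origin on the table under its centre. Its only opening is in the top, edged in blue: x -85 to 85, y -50 to 50 mm, top plate z 172-180, floor top at z 8. Neither mirror nor robot may touch it (more than 1 N counts). The hook and rail inside are not part of it.
- rail: Dark rail on the inside of the cabinet's -x wall, axes as the cabinet. Origin at the middle of its front face, 80 mm to -x of the cabinet's centre, 110 mm above the table: the height of the hook's bar axis. The hook is clamped, immovable, anywhere along it, bar axis at y -18 to +18 mm: this is NOT in the pose; feel or look for it. No force on hook or rail may exceed 20 N.
- tip_line (a point): Point 90 mm out (+x) from the rail's origin, axes as the rail: as far out as the hook's tip, but on the rail's middle, so the tip is up to 18 mm to either side (y). The hook is a straight level steel bar 8 mm in diameter along x with a round tip, rigid: a plate pressed on the tip beside the eye finds no give.
- ball_line (a point): Point 68 mm out (+x) from the rail's origin, level with two brass spring balls, one in each side of the hook's bar, which make it 18 mm wide there (the hook itself is up to 18 mm to either side). The 14 mm eye is pushed past them towards -x with up to about 10 N, best centred on the bar; they spring out again behind it.
- stop_line (a point): Point 46 mm out (+x) from the rail's origin, level with the front face of the hook's red stop collar (20 mm in diameter). The mirror is hung when its eye is between balls and collar: eye centre 50 to 62 mm out from the rail, and 5 mm below the bar axis when the eye's top rests on the bar.
- jar_a: Clear jar with white lid, 52 mm in diameter, 45 mm high, loose; origin at its foot. Leave alone.
- jar_b: Clear jar with white lid, 52 mm in diameter, 45 mm high, loose; origin at its foot. Leave alone.
- bottle: Clear bottle, 44 mm in diameter, 140 mm high, loose; origin at its foot. Leave alone.
Mind the look-alikes: they are no part of the job. There is more than one size of the mirror; the one meant has the size given above.

How it is judged:
By the outcome, as a careful person would: the job done as asked, in the order asked, and still so for the second after the job is handed in, with the robot touching nothing.
It also fails if it takes over 72 s, if anything falls off the work surface, if the arm or the gripper's body presses on something with over 40 N, if the wrist force passes 120 N, or if a joint passes its speed limit or range.

## Working session

There is one attempt and no reset: what is moved stays moved. The work goes in short steps, Python scripts to look and compute and a tool call to move; the robot and the scene stay as the last step left them, time stands still between calls to the robot, and variables do not carry over. Pictures are saved under pics/ and viewed, at most 10 in all, crops included, and the job is handed in when it is done.

Besides the shell and the picture viewer there is one more tool, called after "Emit:" in YAML: its name, and indented under it one key for each argument. send_rows: Moves the arm, as the interface text tells. Its arguments: {"type":"object","properties":{"steps":{"type":"array","items":{"type":"array","items":{"type":"number"}}},"squeeze":{"type":"number"}},"required":["steps"]}

```bash
mkdir -p pics; cat > h.py <<'E'
import numpy as np, cv2
from plant import ctrl
from scipy.spatial.transform import Rotation as R
def cam(name,st=None):
    c=ctrl.calibration(name);K=np.array(c["intrinsics"])
    if name=="wrist":
        T=np.eye(4);T[:3,:3]=R.from_quat(st["tcp_rot"]).as_matrix();T[:3,3]=st["eef_pos"]
        M=T@np.array(c["tool_from_camera"])
    else: M=np.linalg.inv(np.array(c["extrinsics"]))
    return K,M,c
def ray(name,uv,st=None):
    K,M,_=cam(name,st);d=np.linalg.inv(K)@[uv[0],uv[1],1];d=M[:3,:3]@[d[0],-d[1],-d[2]]
    return M[:3,3],d/np.linalg.norm(d)
def onz(name,uv,z,st=None):
    o,d=ray(name,uv,st);return o+d*(z-o[2])/d[2]
def two(a,b):
    (o1,d1),(o2,d2)=a,b
    s=np.linalg.lstsq(np.c_[d1,-d2],o2-o1,rcond=None)[0]
    p,q=o1+s[0]*d1,o2+s[1]*d2
    return (p+q)/2,np.linalg.norm(p-q)
def proj(name,P,st=None):
    K,M,_=cam(name,st);p=np.linalg.inv(M)@np.r_[P,1];p=K@[p[0],-p[1],-p[2]];return p[:2]/p[2]
def snap(name,f):
    st=ctrl.get_state();im=ctrl.read_camera(name);cv2.imwrite(f"pics/{f}.png",im[:,:,::-1]);return st,im
E
python3 - <<'E'
from h import *
for n in("scene","top","wrist"):
    snap(n,n+"0");c=ctrl.calibration(n);print(n,{k:np.round(v,3).tolist() for k,v in c.items()})
s=ctrl.get_state();print(s)
a=cv2.imread("pics/scene0.png");b=cv2.imread("pics/top0.png")
E
```

```text
scene {'intrinsics': [[385.434, 0.0, 311.949], [0.0, 385.434, 197.856], [0.0, 0.0, 1.0]], 'extrinsics': [[-0.865, 0.502, 0.011, 0.384], [-0.286, -0.51, 0.811, 0.107], [0.413, 0.698, 0.584, -1.302], [0.0, 0.0, 0.0, 1.0]]}
top {'intrinsics': [[493.336, 0.0, 316.536], [0.0, 493.336, 197.791], [0.0, 0.0, 1.0]], 'extrinsics': [[0.016, -1.0, 0.01, 0.098], [0.998, 0.017, 0.054, -0.536], [-0.055, 0.009, 0.998, -1.326], [0.0, 0.0, 0.0, 1.0]]}
wrist {'intrinsics': [[294.313, 0.0, 315.584], [0.0, 294.313, 201.321], [0.0, 0.0, 1.0]], 'tool_from_camera': [[0.0, 0.959, 0.285, 0.073], [1.0, -0.0, -0.001, 0.0], [-0.001, 0.285, -0.959, -0.134], [0.0, 0.0, 0.0, 1.0]]}
{'time': 0.15, 'qpos': array([ 1.10398368e+00,  2.87065673e-01,  1.57786586e+00,  2.80546196e-05,
        1.27859784e+00, -1.49996209e-01]), 'dq': array([-0.00125119, -0.00270859, -0.00422161, -0.00081944,  0.00185376,
        0.00145555]), 'joint_efforts': array([ 1.51556891e-03, -4.06602752e+01, -2.93144292e+01, -5.73826128e-05,
        3.92884729e-03,  4.28411022e-05]), 'eef_pos': array([0.2100248 , 0.64096239, 0.23818228]), 'tcp_rot': array([ 1.57750484e-01,  9.87478530e-01, -9.18594884e-04, -3.06729723e-04]), 'contact_force': array([-0.80337885,  0.84679228,  0.02374117]), 'wrist_torque': array([-0.01161112,  0.0280812 , -0.02411032]), 'finger_force': 0.0, 'opening': 1.0013682744183843}
```

View pics/scene0.png

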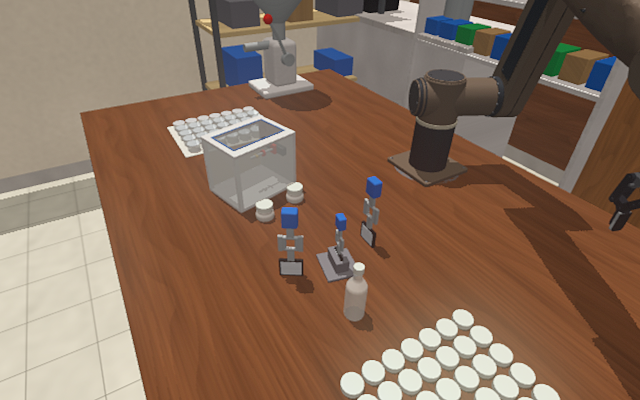

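View pics/top0.png

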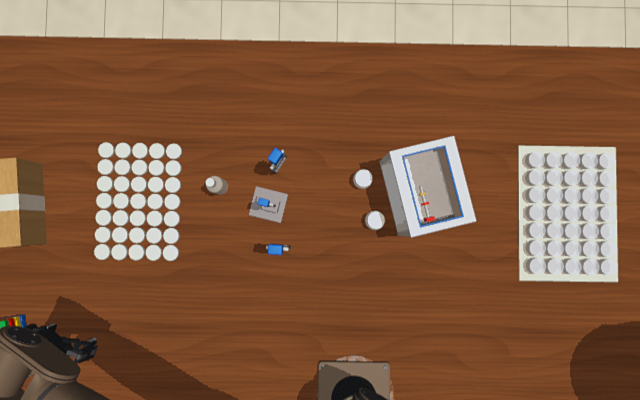

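The scene view shows the small mirror in the grey stand at (340,225), the look-alikes at (290,240) and (372,205), and the cabinet at (250,165). In the top view the stand is at (268,204), and the cabinet at (432,187) with the hook running from (430,219) to (421,188).

```bash
python3 - <<'E'
from h import *
b=cv2.imread("pics/top0.png")
c1=cv2.resize(b[130:245,375:480],None,fx=5,fy=5,interpolation=cv2.INTER_CUBIC)[:575]
c2=cv2.resize(b[180:226,245:292],None,fx=5,fy=5,interpolation=cv2.INTER_CUBIC)
o=np.zeros((575,800,3),np.uint8);o[:,:525]=c1;o[:230,530:765]=c2
cv2.imwrite("pics/crop1.png",o)
E
```

```text
(no output)
```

View pics/crop1.png

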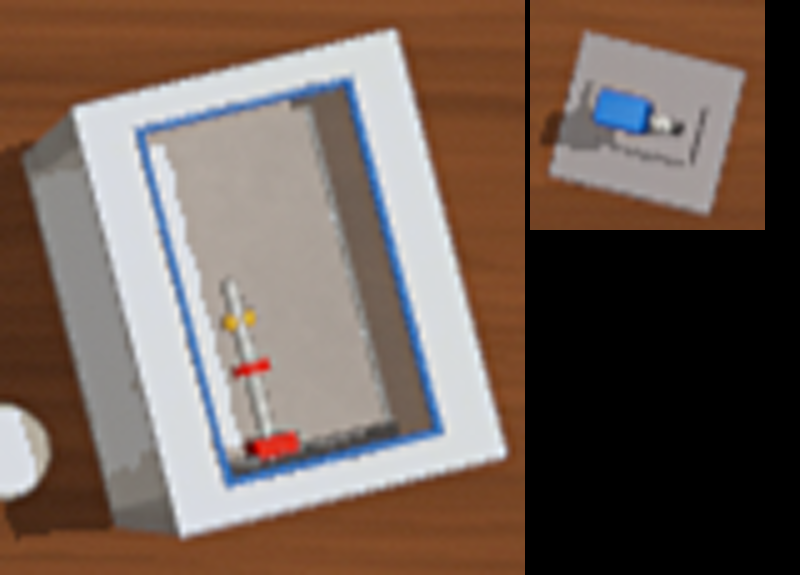

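Crop: cabinet top corners are at crop (76,107), (397,30), (507,456) and (183,537). The hook tip is at (229,282), balls at (240,320), collar at (252,367), and the blue grip at (621,110).

```bash
python3 - <<'E'
from h import *
cr=lambda u,v:(375+u/5-.4,130+v/5-.4)
C=np.array([onz("top",cr(*p),.18) for p in [(76,107),(397,30),(507,456),(183,537)]])
print("corners",C.round(4).tolist(),"len",[np.linalg.norm(C[i]-C[(i+1)%4]).round(4) for i in range(4)])
O=np.array([onz("top",cr(*p),.18) for p in [(142,131),(350,82),(438,431),(230,482)]])
print("opening len",[np.linalg.norm(O[i]-O[(i+1)%4]).round(4) for i in range(4)],"ctr",O.mean(0),C.mean(0))
for Q in(C,O):
    x=(Q[0]+Q[1]-Q[2]-Q[3]);y=(Q[0]+Q[3]-Q[1]-Q[2]);print("yaw x",np.degrees(np.arctan2(x[1],x[0])),"y-90",np.degrees(np.arctan2(y[1],y[0]))-90)
x=(O[0]+O[1]-O[2]-O[3])+(C[0]+C[1]-C[2]-C[3]);th=np.arctan2(x[1],x[0]);ctr=C[:,:2].mean(0)*.5+.5*O[:,:2].mean(0)
Rz=np.array([[np.cos(th),-np.sin(th)],[np.sin(th),np.cos(th)]])
for n,p in dict(tip=(229,280),balls=(240,320),collar=(252,367),clamp=(266,430)).items():
    P=onz("top",cr(*p),.114 if n!="balls" else .11);print(n,P,"cab",Rz.T@(P[:2]-ctr)+[.08,0])
# mirror
def blue(f,box):
    im=cv2.imread(f);h=cv2.cvtColor(im,cv2.COLOR_BGR2HSV);m=cv2.inRange(h,(100,140,60),(125,255,255))
    k=np.zeros_like(m);x0,y0,x1,y1=box;k[y0:y1,x0:x1]=m[y0:y1,x0:x1]
    c=max(cv2.findContours(k,0,2)[0],key=cv2.contourArea);return c
t=blue("pics/top0.png",(250,188,284,222));s=blue("pics/scene0.png",(325,205,355,240))
rt=cv2.minAreaRect(t);M=cv2.moments(s);print(rt,cv2.boundingRect(s),M['m10']/M['m00'],M['m01']/M['m00'])
print("grip",two(ray("top",rt[0]),ray("scene",(M['m10']/M['m00'],M['m01']/M['m00']))), onz("top",rt[0],.15))
st=lambda u,v:(245+u/5-.4,180+v/5-.4)
S=np.array([onz("top",st(*p),.006) for p in [(55,30),(215,70),(180,214),(20,175)]])
print("stand",S.round(4).tolist(),[np.linalg.norm(S[i]-S[(i+1)%4]).round(4) for i in range(4)],S.mean(0))
for i in range(2):
    d=S[i+1]-S[i];e=S[2+i]-S[(3+i)%4];print(np.degrees(np.arctan2(d[1],d[0])),np.degrees(np.arctan2(e[1],e[0])))
a,b=onz("top",st(55,152),.036),0
E
```

```text
corners [[0.6407, -0.0651, 0.18], [0.6807, -0.2193, 0.18], [0.4769, -0.2721, 0.18], [0.436, -0.1177, 0.18]] len [np.float64(0.1593), np.float64(0.2105), np.float64(0.1598), np.float64(0.2113)]
opening len [np.float64(0.1031), np.float64(0.1721), np.float64(0.1025), np.float64(0.1727)] ctr [ 0.55885571 -0.16816891  0.18      ] [ 0.55855411 -0.16855816  0.18      ]
yaw x 14.456850522676346 y-90 14.69657779693192
yaw x 14.344229042515368 y-90 14.451731402134996
tip [ 0.56424192 -0.15350494  0.114     ] cab [0.08905964 0.0130138 ]
balls [ 0.54437591 -0.16005584  0.11      ] cab [0.06818846 0.01161145]
collar [ 0.52048722 -0.16532105  0.114     ] cab [0.04374097 0.01245518]
clamp [ 0.48888104 -0.17251196  0.114     ] cab [0.01133954 0.01335383]
((263.19232177734375, 202.03846740722656), (10.590271949768066, 6.667948246002197), 11.309932708740234) (336, 213, 10, 18) 340.3958333333333 221.2375
grip (array([0.51464708, 0.23979701, 0.13742919]), np.float64(0.0010854013666482505)) [0.51453366 0.23823643 0.15      ]
stand [[0.5655, 0.2743, 0.006], [0.5451, 0.1864, 0.006], [0.4662, 0.2039, 0.006], [0.486, 0.2915, 0.006]] [np.float64(0.0902), np.float64(0.0809), np.float64(0.0898), np.float64(0.0814)] [0.51570461 0.23901143 0.006     ]
-103.09667821347563 -102.74672414816824
167.47537321702322 167.7776537461355
```

```bash
cat >> h.py <<'E'
def go(P,yaw):
    """shift in tool axes + turn (deg) to bring TCP to P with tool y at world yaw (deg)"""
    s=ctrl.get_state();r=R.from_quat(s["tcp_rot"]);d=r.inv().apply(np.array(P)-s["eef_pos"])
    y=r.as_matrix()[:,1];a=np.degrees(np.arctan2(y[1],y[0]));t=-((yaw-a+180)%360-180)
    print("shift",d.round(4),"turn",round(t,2),"force",s["contact_force"].round(2),"t",s["time"])
CAB=np.array([.5587,-.1684]);CY=14.45
def cab(x,y,z):
    """rail coords x,y -> world"""
    a=np.radians(CY);return np.r_[CAB+[np.cos(a)*(x-.08)-np.sin(a)*y,np.sin(a)*(x-.08)+np.cos(a)*y],z]
E
python3 - <<'E'
from h import *
def blobs(f,box):
    im=cv2.imread(f);h=cv2.cvtColor(im,cv2.COLOR_BGR2HSV);m=cv2.inRange(h,(100,140,60),(125,255,255))
    x0,y0,x1,y1=box;k=np.zeros_like(m);k[y0:y1,x0:x1]=m[y0:y1,x0:x1]
    c=max(cv2.findContours(k,0,2)[0],key=cv2.contourArea);M=cv2.moments(c);return (M['m10']/M['m00'],M['m01']/M['m00'])
A=[blobs("pics/top0.png",b) for b in[(262,145,292,172),(262,240,295,258)]]
B=[blobs("pics/scene0.png",b) for b in[(278,203,305,232),(362,173,386,202)]]
for i in(0,1):print(two(ray("top",A[i]),ray("scene",B[i])))
go((.5153,.239,.28),-12.7)
E
```

```text
(array([0.62316342, 0.20906787, 0.18405958]), np.float64(0.00041553684622124313))
(array([0.40162583, 0.20573492, 0.17108379]), np.float64(0.0006119764934226534))
shift [-0.4153 -0.2869 -0.0414] turn 84.55 force [-0.8   0.85  0.02] t 0.15
```

Emit:
send_rows:
  steps:
    - [-0.02, -0.014, -0.02, 4, 1]
    - [-0.055, -0.038, -0.03, 12, 1]
    - [-0.095, -0.066, -0.041, 20, 1]
    - [-0.135, -0.093, -0.041, 28, 1]
    - [-0.175, -0.121, -0.041, 36, 1]
    - [-0.215, -0.149, -0.041, 44, 0.8]
    - [-0.255, -0.176, -0.041, 52, 0.6]
    - [-0.295, -0.204, -0.041, 60, 0.4]
    - [-0.335, -0.231, -0.041, 68, 0.3]
    - [-0.375, -0.259, -0.041, 76, 0.2]
    - [-0.405, -0.28, -0.041, 82, 0.2]
    - [-0.415, -0.287, -0.041, 84.5, 0.2]

```text
time: 1.35
eef_pos: [0.5168, 0.2365, 0.2799]
tcp_rot: [0.783, 0.622, -0.0, 0.0]
contact_force: [-0.6, 0.2, 0.1]
opening: 0.594
finger_force: 0.0
```

Emit:
send_rows:
  steps:
    - [0, 0, 0, 0, 0.2]
    - [0, 0, 0, 0, 0.2]
    - [0, 0, 0, 0, 0.2]

```text
time: 1.65
eef_pos: [0.5142, 0.2408, 0.2802]
tcp_rot: [0.78, 0.626, -0.0, -0.0]
contact_force: [0.1, 0.8, 0.1]
opening: 0.602
finger_force: 0.0
```

```bash
python3 - <<'E'
from h import *
s,im=snap("wrist","w1");print(s["eef_pos"],s["opening"],s["qpos"])
go((.5153,.239,.28),-12.7)
print("proj grip top",proj("wrist",(.5153,.239,.150),s),"stand",proj("wrist",(.5157,.239,.036),s))
h=cv2.cvtColor(im,cv2.COLOR_RGB2HSV);m=cv2.inRange(h,(100,140,60),(125,255,255))
for c in cv2.findContours(m,0,2)[0]:
    if cv2.contourArea(c)>200:
        r=cv2.minAreaRect(c);print(r,cv2.boundingRect(c),onz("wrist",r[0],.15,s))
E
```

```text
[0.5142397  0.24075194 0.28022746] 0.6019448468596513 [2.59017980e-01 2.09005953e-02 1.80003668e+00 4.61861701e-04
 1.32103475e+00 4.76899186e-01]
shift [-0.0015  0.0014  0.0003] turn 0.21 force [-0.41  0.65  0.36] t 1.7
proj grip top [317.26699824 197.07525413] stand [317.27108239 173.28938614]
((209.39141845703125, 258.7194519042969), (41.36936950683594, 45.06907653808594), 42.27368927001953) (183, 237, 44, 51) [0.39682025 0.1998933  0.15      ]
((446.77587890625, 209.31033325195312), (57.00846862792969, 31.19681739807129), 21.801406860351562) (419, 187, 59, 44) [0.63200942 0.20096901 0.15      ]
```

View pics/w1.png

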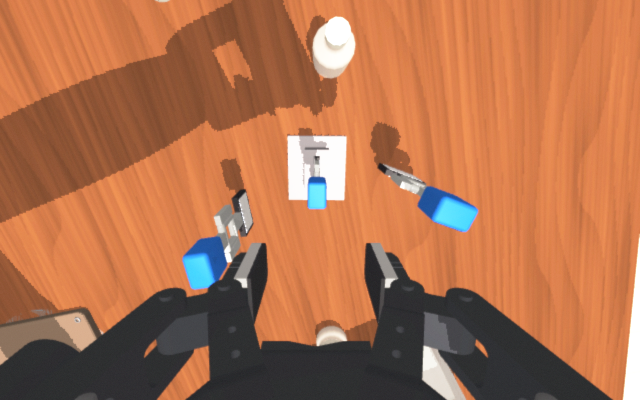

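The wrist view shows the mirror's blue block at (317,193), against a prediction of (317,197), in the stand at (317,168). The look-alikes are to either side, clear of the fingers. Next I descend.

Emit:
send_rows:
  steps:
    - [0, 0, 0.02, 0, 0.2]
    - [0, 0, 0.045, 0, 0.2]
    - [0, 0, 0.07, 0, 0.2]
    - [0, 0, 0.09, 0, 0.2]
    - [0, 0, 0.11, 0, 0.2]
    - [0, 0, 0.127, 0, 0.2]
    - [0, 0, 0.14, 0, 0.2]
    - [0, 0, 0.15, 0, 0.2]
    - [0, 0, 0.157, 0, 0.2]
    - [0, 0, 0.157, 0, 0.2]
    - [0, 0, 0.157, 0, 0.2]

```text
time: 2.8
eef_pos: [0.5155, 0.2396, 0.1238]
tcp_rot: [0.781, 0.625, 0.0, 0.0]
contact_force: [0.5, 0.3, -0.0]
opening: 0.603
finger_force: 0.0
```

```bash
python3 - <<'E'
from h import *
go((.5153,.239,.123),-12.7)
E
```

```text
shift [-0.0006 -0.0001  0.0008] turn 0.06 force [ 0.49  0.33 -0.03] t 2.8
```

Emit:
send_rows:
  steps:
    - [0, 0, 0, 0, 0.0]
    - [0, 0, 0, 0, -0.3]
    - [0, 0, 0, 0, -0.6]
    - [0, 0, 0, 0, -1]
    - [0, 0, 0, 0, -1]
    - [0, 0, 0, 0, -1]
    - [0, 0, 0, 0, -1]
    - [0, 0, 0, 0, -1]
  squeeze: 60

```text
time: 3.6
eef_pos: [0.5155, 0.2395, 0.124]
tcp_rot: [0.781, 0.625, 0.0, 0.0]
contact_force: [-1.2, -0.6, 5.0]
opening: 0.199
finger_force: 59.9
```

```bash
python3 - <<'E'
from h import *
go((.5153,.239,.123),-12.7);s=ctrl.get_state();print(s["opening"],s["opening"]*.085,s["finger_force"],s["wrist_torque"])
E
```

```text
shift [-0.0006 -0.0001  0.001 ] turn 0.05 force [-1.2  -0.63  4.99] t 3.6
0.1985431995982574 0.01687617196585188 59.88685727119446 [-0.03851197  0.34736301  0.01071163]
```

Emit:
send_rows:
  steps:
    - [0, 0, -0.004, 0, -1]
    - [0, 0, -0.012, 0, -1]
    - [0, 0, -0.024, 0, -1]
    - [0, 0, -0.04, 0, -1]
    - [0, 0, -0.06, 0, -1]
    - [0, 0, -0.085, 0, -1]
    - [0, 0, -0.115, 0, -1]
    - [0, 0, -0.145, 0, -1]
    - [0, 0, -0.175, 0, -1]
    - [0, 0, -0.205, 0, -1]
    - [0, 0, -0.23, 0, -1]
    - [0, 0, -0.24, 0, -1]

```text
time: 4.8
eef_pos: [0.5158, 0.2397, 0.3684]
tcp_rot: [0.781, 0.625, 0.003, 0.001]
contact_force: [-0.1, 0.3, -1.1]
opening: 0.2
finger_force: 59.1
```

```bash
python3 - <<'E'
from h import *
snap("scene","s2")
go(cab(.125,.0125,.36),CY);s=ctrl.get_state();print(cab(.125,.0125,.36),s["opening"]*.085,s["finger_force"],s["eef_pos"])
cv2.imwrite("pics/s2c.png",cv2.resize(cv2.imread("pics/s2.png")[80:300,170:470],None,fx=2,fy=2))
E
```

```text
shift [-0.3573  0.1654  0.0083] turn -27.09 force [ 0.4  -0.39  0.66] t 4.85
[ 0.59915727 -0.14506635  0.36      ] 0.01683395758807817 59.10671353340149 [0.51594456 0.23972279 0.36851283]
```

View pics/s2c.png

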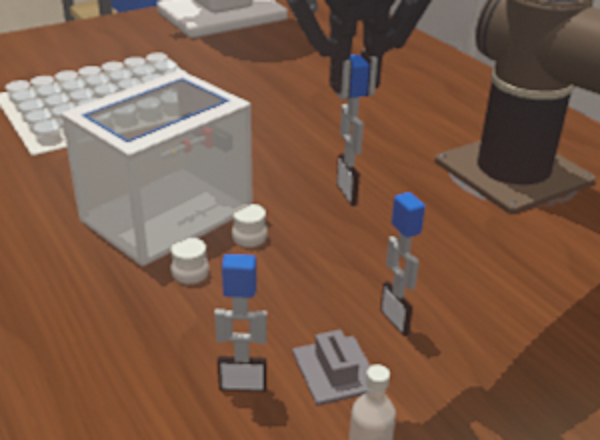

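The mirror is held upright in the gripper at crop (350,130), clear of the stand. Next I carry it over the cabinet.

Emit:
send_rows:
  steps:
    - [-0.008, 0.004, 0, -0.5, -1]
    - [-0.028, 0.013, 0, -2, -1]
    - [-0.06, 0.028, 0, -4.5, -1]
    - [-0.1, 0.046, 0, -7.5, -1]
    - [-0.14, 0.065, 0, -10.5, -1]
    - [-0.18, 0.083, 0, -13.5, -1]
    - [-0.22, 0.102, 0, -16.5, -1]
    - [-0.26, 0.12, 0, -19.5, -1]
    - [-0.3, 0.139, 0, -22.5, -1]
    - [-0.33, 0.153, 0, -25, -1]
    - [-0.35, 0.162, 0, -26.5, -1]
    - [-0.357, 0.165, 0, -27.1, -1]

```text
time: 6.05
eef_pos: [0.5971, -0.1477, 0.3601]
tcp_rot: [0.614, 0.79, -0.001, -0.002]
contact_force: [-0.5, 1.1, -2.2]
opening: 0.2
finger_force: 58.9
```

Emit:
send_rows:
  steps:
    - [0, 0, 0, 0, -1]
    - [0, 0, 0, 0, -1]
    - [0, 0, 0, 0, -1]
    - [0, 0, 0, 0, -1]
    - [0, 0, 0, 0, -1]

```text
time: 6.55
eef_pos: [0.598, -0.1442, 0.3636]
tcp_rot: [0.612, 0.791, 0.0, 0.0]
contact_force: [0.3, -0.6, -1.9]
opening: 0.202
finger_force: 58.9
```

```bash
python3 - <<'E'
from h import *
s,im=snap("wrist","w3")
go(cab(.125,.0125,.36),CY);print(s["eef_pos"],R.from_quat(s["tcp_rot"]).as_matrix()[:,2],s["qpos"])
for n,p in dict(tip=(.09,.0125,.11),ball=(.068,.0125,.11),collar=(.046,.0125,.11)).items():print(n,proj("wrist",cab(*p),s))
for p in [(-.005,-.05),(-.005,.05),(.165,.05),(.165,-.05)]:print(p,proj("wrist",cab(*p,.18),s))
E
```

```text
shift [-0.001   0.0009  0.0036] turn 0.05 force [-0.11  0.21 -1.45] t 6.6
[ 0.5979867  -0.1441613   0.36362134] [ 3.88414081e-04 -1.07641541e-04 -9.99999919e-01] [-4.01362875e-01  8.80821396e-02  1.58096941e+00  5.29130827e-05
  1.47214150e+00 -6.54768289e-01]
tip [289.97700089 171.70393186]
ball [273.48468722 171.67878266]
collar [256.99284988 171.65363418]
(-0.005, -0.05) [204.74574093 235.7827955 ]
(-0.005, 0.05) [194.84708885 149.29225617]
(0.165, 0.05) [353.77520582 149.53150739]
(0.165, -0.05) [350.48418428 236.01322729]
```

View pics/w3.png

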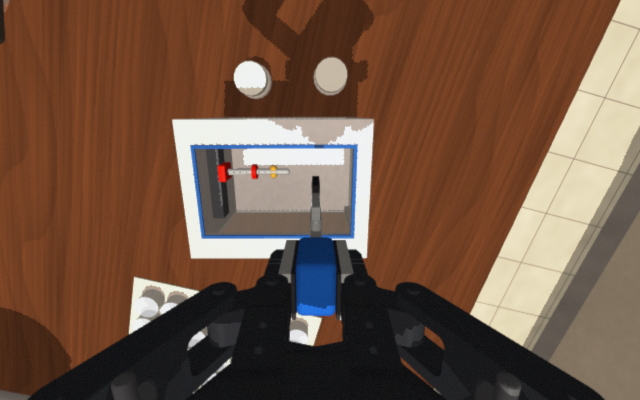

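Wrist view: the hook tip is at (289,172), against a prediction of (290,172). The opening's edges are within 2 px of prediction, and the mirror hangs below the jaws at column 316.

```bash
python3 - <<'E'
from h import *
im=cv2.imread("pics/w3.png");s=ctrl.get_state()
h=cv2.cvtColor(im,cv2.COLOR_BGR2HSV)
a=np.radians(CY);Rz=np.array([[np.cos(a),-np.sin(a)],[np.sin(a),np.cos(a)]])
def rail(P):return Rz.T@(P[:2]-CAB)+[.08,0]
for n,lo,hi,x0,x1,z in[("collar",(0,150,100),(8,255,255),246,262,.11),("ball",(15,100,100),(35,255,255),266,282,.11),("blueedge",(100,120,60),(125,255,255),190,360,.18)]:
    m=cv2.inRange(h,lo,hi);m[:,:x0]=0;m[:,x1:]=0;m[:140]=0;m[240:]=0
    if n=="blueedge":
        for c in(230,250,270):
            r=np.nonzero(m[:,c])[0];g=[r[r<180].mean(),r[r>180].mean()];print(c,g,[rail(onz("wrist",(c,q),.18,s)).round(4) for q in g])
    else:
        v,u=np.nonzero(m);print(n,len(u),u.mean(),v.mean(),v.min(),v.max(),rail(onz("wrist",(u.mean(),v.mean()),z,s)), rail(onz("wrist",(u.mean(),(v.min()+v.max())/2),z,s)))
go(cab(.110,.0125,.36),CY)
E
```

```text
collar 73 253.58904109589042 171.53424657534248 165 178 [0.04144278 0.01248519] [0.0414455  0.01253145]
ball 59 272.9491525423729 171.22033898305085 165 177 [0.06728355 0.0129424 ] [0.06729548 0.01323978]
230 [np.float64(146.5), np.float64(236.0)] [array([0.0328, 0.0528]), array([ 0.0244, -0.0504])]
250 [np.float64(146.0), np.float64(236.0)] [array([0.0542, 0.0534]), array([ 0.0477, -0.0503])]
270 [np.float64(146.0), np.float64(236.0)] [array([0.0755, 0.0534]), array([ 0.0711, -0.0503])]
shift [-0.001  -0.0141  0.0036] turn 0.05 force [-0.11  0.21 -1.45] t 6.6
```

Emit:
send_rows:
  steps:
    - [0, -0.007, 0, 0, -1]
    - [-0.0005, -0.015, 0, 0, -1]
    - [-0.0005, -0.015, 0, 0, -1]
    - [-0.0005, -0.015, 0.01, 0, -1]
    - [-0.0005, -0.015, 0.025, 0, -1]
    - [-0.0005, -0.015, 0.04, 0, -1]
    - [-0.0005, -0.015, 0.055, 0, -1]
    - [-0.0005, -0.015, 0.068, 0, -1]
    - [-0.0005, -0.015, 0.075, 0, -1]
    - [-0.0005, -0.015, 0.075, 0, -1]
    - [-0.0005, -0.015, 0.075, 0, -1]
    - [-0.0005, -0.015, 0.075, 0, -1]

```text
time: 7.8
eef_pos: [0.5841, -0.1495, 0.2895]
tcp_rot: [0.613, 0.79, 0.0, 0.001]
contact_force: [0.3, 0.3, -1.7]
opening: 0.2
finger_force: 59.0
```

```bash
python3 - <<'E'
from h import *
go(cab(.110,.0126,.152),CY)
E
```

```text
shift [0.0008 0.0005 0.1375] turn -0.0 force [ 0.27  0.34 -1.72] t 7.8
```

Emit:
send_rows:
  steps:
    - [0.0005, 0, 0.008, 0, -1]
    - [0.0005, 0, 0.02, 0, -1]
    - [0.0005, 0, 0.035, 0, -1]
    - [0.0005, 0, 0.05, 0, -1]
    - [0.0005, 0, 0.065, 0, -1]
    - [0.0005, 0, 0.08, 0, -1]
    - [0.0005, 0, 0.095, 0, -1]
    - [0.0005, 0, 0.11, 0, -1]
    - [0.0005, 0, 0.122, 0, -1]
    - [0.0005, 0, 0.131, 0, -1]
    - [0.0005, 0, 0.136, 0, -1]
    - [0.0005, 0, 0.136, 0, -1]

```text
time: 9.0
eef_pos: [0.5832, -0.1487, 0.1516]
tcp_rot: [0.613, 0.79, -0.0, -0.001]
contact_force: [-0.1, 0.1, -1.9]
opening: 0.204
finger_force: 59.0
```

Emit:
send_rows:
  steps:
    - [0, 0, 0, 0, -1]
    - [0, 0, 0, 0, -1]
    - [0, 0, 0, 0, -1]

```text
time: 9.3
eef_pos: [0.5839, -0.149, 0.1532]
tcp_rot: [0.613, 0.79, 0.0, 0.001]
contact_force: [-0.6, 0.4, -0.5]
opening: 0.202
finger_force: 59.0
```

```bash
python3 - <<'E'
from h import *
snap("scene","s4");go(cab(.110,.0126,.152),CY)
i=cv2.imread("pics/s4.png")[110:215,195:310]
t=cv2.imread("pics/s4.png")
cv2.imwrite("pics/s4c.png",cv2.resize(i,None,fx=5,fy=5,interpolation=cv2.INTER_CUBIC))
print("eye",(proj("scene",cab(.11,.0126,.108))-[195,110])*5,"tip",(proj("scene",cab(.09,.0126,.11))-[195,110])*5)
snap("top","t4")
E
```

```text
shift [0.     0.0008 0.001 ] turn 0.0 force [-0.68 -0.   -0.93] t 9.35
eye [244.2998515  258.51503745] tip [272.1981406  243.37031111]
```

View pics/s4c.png

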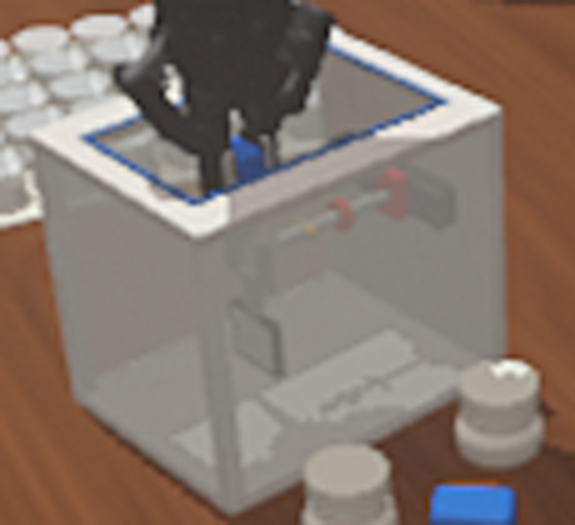

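The mirror hangs inside the cabinet, with its plate at crop (250,255) beside the hook tip at (275,240) and the head at (258,340), all clear of the walls. Next I feel forward gently.

Emit:
send_rows:
  steps:
    - [0, -0.003, 0, 0, -1]
    - [0, -0.007, 0, 0, -1]
    - [0, -0.011, 0, 0, -1]
    - [0, -0.013, 0, 0, -1]
    - [0, -0.014, 0, 0, -1]
    - [0, -0.015, 0, 0, -1]
    - [0, -0.016, 0, 0, -1]
    - [0, -0.017, 0, 0, -1]
    - [0, -0.018, 0, 0, -1]
    - [0, -0.018, 0, 0, -1]

```text
time: 10.4
eef_pos: [0.5659, -0.1533, 0.1523]
tcp_rot: [0.613, 0.79, -0.0, -0.0]
contact_force: [0.7, 0.2, -1.3]
opening: 0.203
finger_force: 58.9
```

```bash
python3 - <<'E'
from h import *
go(cab(.091,.0126,.153),CY);print(ctrl.get_state()["wrist_torque"])
E
```

```text
shift [-0.0002  0.0002 -0.0007] turn -0.0 force [ 0.69  0.19 -1.3 ] t 10.4
[-0.00270276  0.03416887  0.01502761]
```

Emit:
send_rows:
  steps:
    - [0, -0.001, 0, 0, -1]
    - [0, -0.002, 0, 0, -1]
    - [0, -0.003, 0, 0, -1]
    - [0, -0.004, 0, 0, -1]
    - [0, -0.005, 0, 0, -1]
    - [0, -0.006, 0, 0, -1]
    - [0, -0.007, 0, 0, -1]
    - [0, -0.008, 0, 0, -1]
    - [0, -0.009, 0, 0, -1]
    - [0, -0.009, 0, 0, -1]

```text
time: 11.4
eef_pos: [0.5572, -0.1555, 0.1523]
tcp_rot: [0.613, 0.79, -0.0, -0.0]
contact_force: [0.5, -0.1, -1.4]
opening: 0.204
finger_force: 58.9
```

Emit:
send_rows:
  steps:
    - [0.0005, 0, 0, 0, -1]
    - [0.001, 0, 0, 0, -1]
    - [0.0015, 0, 0, 0, -1]
    - [0.002, 0, 0, 0, -1]
    - [0.002, 0, 0, 0, -1]
    - [0.002, 0, 0, 0, -1]

```text
time: 12.0
eef_pos: [0.5568, -0.1536, 0.1523]
tcp_rot: [0.613, 0.79, -0.0, 0.0]
contact_force: [-0.2, -0.2, -2.5]
opening: 0.201
finger_force: 58.9
```

```bash
python3 - <<'E'
from h import *
go(cab(.082,.0126,.153),CY);s=ctrl.get_state();a=np.radians(CY);f=s["contact_force"];print("cab Fx,Fy",f[0]*np.cos(a)+f[1]*np.sin(a),-f[0]*np.sin(a)+f[1]*np.cos(a),s["wrist_torque"])
E
```

```text
shift [-0.0022  0.0001 -0.0007] turn 0.01 force [-0.23 -0.18 -2.52] t 12.0
cab Fx,Fy -0.2672444609253009 -0.11525972576923313 [-0.020889    0.06146628  0.01700046]
```

Emit:
send_rows:
  steps:
    - [0.0005, 0, 0, 0, -1]
    - [0.001, 0, 0, 0, -1]
    - [0.001, 0, 0, 0, -1]
    - [0.001, 0, 0, 0, -1]

```text
time: 12.4
eef_pos: [0.5566, -0.1526, 0.1523]
tcp_rot: [0.613, 0.79, -0.0, 0.0]
contact_force: [-0.0, 0.3, -2.1]
opening: 0.205
finger_force: 58.9
```

Emit:
send_rows:
  steps:
    - [0.0005, 0, 0, 0, -1]
    - [0.001, 0, 0, 0, -1]
    - [0.001, 0, 0, 0, -1]
    - [0.001, 0, 0, 0, -1]

```text
time: 12.8
eef_pos: [0.5564, -0.1521, 0.1524]
tcp_rot: [0.613, 0.79, -0.0, 0.0]
contact_force: [0.4, -2.4, -2.3]
opening: 0.199
finger_force: 58.9
```

Contact on one side came about 3.4 mm off, so the eye is centred on the bar to within about 0.5 mm. I re-centre and push on.

Emit:
send_rows:
  steps:
    - [-0.001, 0, 0, 0, -1]
    - [-0.0025, 0, 0, 0, -1]
    - [-0.0035, 0, 0, 0, -1]
    - [-0.0035, -0.001, 0, 0, -1]
    - [-0.0035, -0.002, 0, 0, -1]
    - [-0.0035, -0.003, 0, 0, -1]
    - [-0.0035, -0.004, 0, 0, -1]
    - [-0.0035, -0.005, 0, 0, -1]
    - [-0.0035, -0.006, 0, 0, -1]
    - [-0.0035, -0.007, 0, 0, -1]
    - [-0.0035, -0.008, 0, 0, -1]
    - [-0.0035, -0.008, 0, 0, -1]

```text
time: 14.0
eef_pos: [0.5494, -0.1571, 0.1524]
tcp_rot: [0.613, 0.79, 0.0, 0.0]
contact_force: [-0.3, 0.4, -2.0]
opening: 0.203
finger_force: 58.9
```

```bash
python3 - <<'E'
from h import *
go(cab(.074,.0130,.153),CY)
E
```

```text
shift [-0.0003  0.0002 -0.0006] turn -0.01 force [-0.29  0.37 -2.04] t 14.0
```

Emit:
send_rows:
  steps:
    - [0, -0.001, 0, 0, -1]
    - [0, -0.002, 0, 0, -1]
    - [0, -0.003, 0, 0, -1]
    - [0, -0.003, 0, 0, -1]

```text
time: 14.4
eef_pos: [0.5478, -0.1579, 0.1528]
tcp_rot: [0.613, 0.79, 0.001, 0.002]
contact_force: [4.8, -0.3, -2.8]
opening: 0.204
finger_force: 58.8
```

Emit:
send_rows:
  steps:
    - [0, -0.001, 0, 0, -1]
    - [0, -0.002, 0, 0, -1]
    - [0, -0.002, 0, 0, -1]

```text
time: 14.7
eef_pos: [0.5469, -0.158, 0.1532]
tcp_rot: [0.613, 0.79, 0.002, 0.003]
contact_force: [6.6, 2.0, -3.4]
opening: 0.199
finger_force: 59.1
```

Emit:
send_rows:
  steps:
    - [0, -0.001, 0, 0, -1]
    - [0, -0.002, 0, 0, -1]
    - [0, -0.002, 0, 0, -1]

```text
time: 15.0
eef_pos: [0.5447, -0.1587, 0.1536]
tcp_rot: [0.613, 0.79, 0.002, 0.002]
contact_force: [4.9, 1.4, -1.5]
opening: 0.205
finger_force: 59.3
```

Emit:
send_rows:
  steps:
    - [0, -0.001, 0, 0, -1]
    - [0, -0.002, 0, 0, -1]
    - [0, -0.003, 0, 0, -1]
    - [0, -0.003, 0, 0, -1]

```text
time: 15.4
eef_pos: [0.5386, -0.1601, 0.1521]
tcp_rot: [0.612, 0.791, -0.001, -0.001]
contact_force: [-0.9, -1.6, -0.4]
opening: 0.201
finger_force: 59.5
```

Emit:
send_rows:
  steps:
    - [0, -0.001, 0, 0, -1]
    - [0, -0.002, 0, 0, -1]
    - [0, -0.003, 0, 0, -1]
    - [0, -0.004, 0, 0, -1]
    - [0, -0.004, 0, 0, -1]

```text
time: 15.9
eef_pos: [0.5356, -0.1604, 0.1521]
tcp_rot: [0.613, 0.79, -0.0, -0.0]
contact_force: [-0.3, -0.2, -2.0]
opening: 0.203
finger_force: 59.5
```

```bash
python3 - <<'E'
from h import *
go(cab(.0565,.0130,.153),CY);print(R.from_quat(ctrl.get_state()["tcp_rot"]).as_matrix()[:,2])
E
```

```text
shift [-0.0006 -0.0031 -0.0009] turn -0.0 force [-0.25 -0.22 -2.05] t 15.9
[-6.69729893e-04  4.91605742e-04 -9.99999655e-01]
```

Emit:
send_rows:
  steps:
    - [0, -0.001, 0, 0, -1]
    - [0, -0.002, 0, 0, -1]
    - [-0.0005, -0.003, 0, 0, -1]
    - [-0.0005, -0.003, 0.001, 0, -1]
    - [-0.0005, -0.003, 0.0015, 0, -1]
    - [-0.0005, -0.003, 0.002, 0, -1]
    - [-0.0005, -0.003, 0.002, 0, -1]
    - [-0.0005, -0.003, 0.002, 0, -1]

```text
time: 16.7
eef_pos: [0.5331, -0.1618, 0.1503]
tcp_rot: [0.613, 0.79, -0.0, -0.0]
contact_force: [0.6, 0.5, -1.8]
opening: 0.202
finger_force: 59.4
```

Emit:
send_rows:
  steps:
    - [0, 0, 0.0005, 0, -1]
    - [0, 0, 0.001, 0, -1]
    - [0, 0, 0.001, 0, -1]
    - [0, 0, 0.001, 0, -1]

```text
time: 17.1
eef_pos: [0.5331, -0.1618, 0.1493]
tcp_rot: [0.613, 0.79, -0.0, -0.0]
contact_force: [-0.4, -0.1, -2.1]
opening: 0.203
finger_force: 59.4
```

Emit:
send_rows:
  steps:
    - [0, 0, 0.0005, 0, -1]
    - [0, 0, 0.001, 0, -1]
    - [0, 0, 0.001, 0, -1]
    - [0, 0, 0.001, 0, -1]

```text
time: 17.5
eef_pos: [0.5332, -0.1619, 0.1487]
tcp_rot: [0.613, 0.79, 0.0, 0.0]
contact_force: [-0.5, -0.3, 0.1]
opening: 0.199
finger_force: 59.5
```

Emit:
send_rows:
  steps:
    - [0, 0, 0.0005, 0, -1]
    - [0, 0, 0.001, 0, -1]
    - [0, 0, 0.001, 0, -1]
    - [0, 0, 0.001, 0, -1]

```text
time: 17.9
eef_pos: [0.5333, -0.1619, 0.1482]
tcp_rot: [0.613, 0.79, -0.0, 0.0]
contact_force: [-3.4, 1.0, 6.4]
opening: 0.204
finger_force: 60.3
```

Emit:
send_rows:
  steps:
    - [0, 0, -0.0005, 0, -1]
    - [0, 0, -0.0013, 0, -1]
    - [0, 0, -0.0013, 0, -1]
    - [0, 0, -0.0013, 0, -1]
    - [0, 0, -0.0013, 0, -1]
  squeeze: 25

```text
time: 18.4
eef_pos: [0.5332, -0.1618, 0.1485]
tcp_rot: [0.613, 0.79, 0.0, 0.0]
contact_force: [-0.9, -0.5, 1.4]
opening: 0.203
finger_force: 59.9
```

```bash
python3 - <<'E'
from h import *
go(cab(.0565,.0130,.149),CY)
E
```

```text
shift [ 0.0003 -0.0005 -0.0005] turn -0.0 force [-0.92 -0.52  1.38] t 18.4
```

Emit:
send_rows:
  steps:
    - [0, 0, 0, 0, -0.58]
    - [0, 0, 0, 0, -0.54]
    - [0, 0, 0, 0, -0.5]
    - [0, 0, 0, 0, -0.45]
    - [0, 0, 0, 0, -0.38]
    - [0, 0, 0, 0, -0.3]
    - [0, 0, 0, 0, -0.2]
    - [0, 0, 0, 0, -0.1]
    - [0, 0, 0, 0, 0.0]
    - [0, 0, 0, 0, 0.0]
    - [0, 0, 0, 0, 0.0]

```text
time: 19.5
eef_pos: [0.5331, -0.1618, 0.1487]
tcp_rot: [0.613, 0.79, 0.0, 0.0]
contact_force: [0.5, 0.5, 0.1]
opening: 0.497
finger_force: 0.0
```

```bash
python3 - <<'E'
from h import *
s,im=snap("wrist","w5");go(cab(.0565,.0130,.149),CY);snap("scene","s5")
a=cv2.resize(im[:,:,::-1][100:400,120:520],None,fx=1,fy=1);b=cv2.resize(cv2.imread("pics/s5.png")[110:215,200:300],None,fx=4,fy=4,interpolation=cv2.INTER_CUBIC)
o=np.zeros((420,800,3),np.uint8);o[:300,:400]=a;o[:,400:]=b;cv2.imwrite("pics/c5.png",o)
E
```

```text
shift [ 0.0002 -0.0004 -0.0004] turn -0.0 force [-1.05 -0.56 -0.64] t 19.55
```

View pics/c5.png

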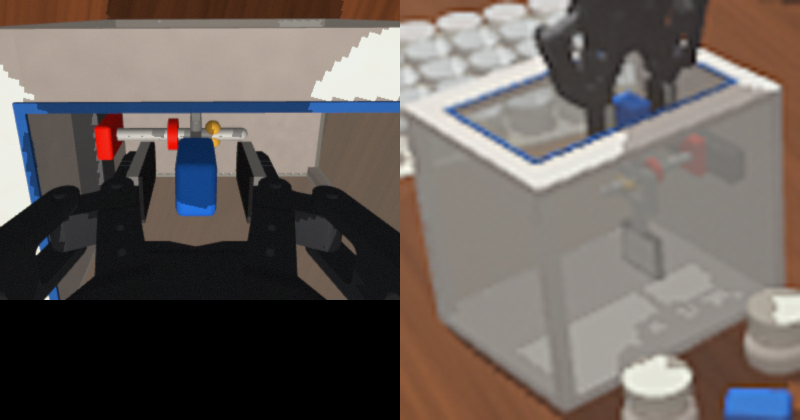

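The mirror hangs between the red collar (172,133) and the brass balls (213,130), and both fingers stand clear of the block. I withdraw straight up.

Emit:
send_rows:
  steps:
    - [0, 0, -0.005, 0, 0]
    - [0, 0, -0.015, 0, 0]
    - [0, 0, -0.03, 0, 0]
    - [0, 0, -0.05, 0, 0]
    - [0, 0, -0.07, 0, 0]
    - [0, 0, -0.095, 0, 0]
    - [0, 0, -0.12, 0, 0]
    - [0, 0, -0.145, 0, 0]
    - [0, 0, -0.165, 0, 0]
    - [0, 0, -0.18, 0, 0]
    - [0, 0, -0.18, 0, 0]
    - [0, 0, -0.18, 0, 0]

```text
time: 20.8
eef_pos: [0.533, -0.1617, 0.3287]
tcp_rot: [0.613, 0.79, -0.0, 0.0]
contact_force: [-0.6, 0.4, -0.1]
opening: 0.5
finger_force: 0.0
```

Emit:
send_rows:
  steps:
    - [0, 0, 0, 0, 0]
    - [0, 0, 0, 0, 0]
    - [0, 0, 0, 0, 0]
    - [0, 0, 0, 0, 0]
    - [0, 0, 0, 0, 0]
    - [0, 0, 0, 0, 0]
    - [0, 0, 0, 0, 0]
    - [0, 0, 0, 0, 0]
    - [0, 0, 0, 0, 0]
    - [0, 0, 0, 0, 0]
    - [0, 0, 0, 0, 0]
    - [0, 0, 0, 0, 0]

```text
time: 22.0
eef_pos: [0.5331, -0.1618, 0.3286]
tcp_rot: [0.613, 0.79, -0.0, 0.0]
contact_force: [0.3, -0.1, 1.0]
opening: 0.499
finger_force: 0.0
```

```bash
python3 - <<'E'
from h import *
s,im=snap("wrist","w6");_,b=snap("wrist","w7");print(s["contact_force"],s["time"],np.abs(im.astype(int)-b).max())
cv2.imwrite("pics/c6.png",cv2.resize(im[:,:,::-1][110:290,180:440],None,fx=3,fy=3,interpolation=cv2.INTER_CUBIC))
E
```

```text
[ 0.34607504 -0.13781278  0.95436818] 22.0 43
```

View pics/c6.png

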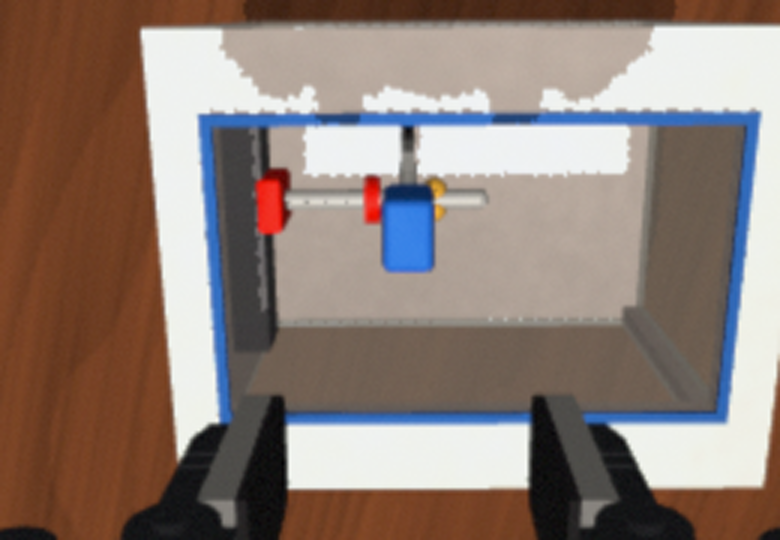

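The mirror hangs upright between the collar (372,200) and the balls (438,200), and the gripper is clear. I wait for any swing to die down.

Emit:
send_rows:
  steps:
    - [0, 0, 0, 0, 0]
    - [0, 0, 0, 0, 0]
    - [0, 0, 0, 0, 0]
    - [0, 0, 0, 0, 0]
    - [0, 0, 0, 0, 0]
    - [0, 0, 0, 0, 0]
    - [0, 0, 0, 0, 0]
    - [0, 0, 0, 0, 0]
    - [0, 0, 0, 0, 0]
    - [0, 0, 0, 0, 0]
    - [0, 0, 0, 0, 0]
    - [0, 0, 0, 0, 0]

```text
time: 23.3
eef_pos: [0.5331, -0.1618, 0.3286]
tcp_rot: [0.613, 0.79, 0.0, -0.0]
contact_force: [1.0, -0.6, 0.0]
opening: 0.498
finger_force: 0.0
```

Emit:
send_rows:
  steps:
    - [0, 0, 0, 0, 0]
    - [0, 0, 0, 0, 0]
    - [0, 0, 0, 0, 0]
    - [0, 0, 0, 0, 0]
    - [0, 0, 0, 0, 0]
    - [0, 0, 0, 0, 0]
    - [0, 0, 0, 0, 0]
    - [0, 0, 0, 0, 0]
    - [0, 0, 0, 0, 0]
    - [0, 0, 0, 0, 0]
    - [0, 0, 0, 0, 0]
    - [0, 0, 0, 0, 0]

```text
time: 24.5
eef_pos: [0.5331, -0.1618, 0.3286]
tcp_rot: [0.613, 0.79, -0.0, 0.0]
contact_force: [0.8, 0.0, -0.0]
opening: 0.501
finger_force: 0.0
```

```bash
python3 - <<'E'
from h import *
def c(im):
    m=cv2.inRange(cv2.cvtColor(im,cv2.COLOR_RGB2HSV),(100,140,60),(125,255,255))[160:210,300:332];v,u=np.nonzero(m);return u.mean().round(2),v.mean().round(2),len(u)
print(c(cv2.imread("pics/w6.png")[:,:,::-1].copy()))
for i in range(8):print(c(ctrl.read_camera("wrist")))
print(ctrl.sign_off())
E
```

```text
(np.float64(15.55), np.float64(25.75), 437)
(np.float64(15.56), np.float64(25.78), 436)
(np.float64(15.56), np.float64(25.78), 436)
(np.float64(15.55), np.float64(25.75), 437)
(np.float64(15.55), np.float64(25.75), 437)
(np.float64(15.56), np.float64(25.78), 436)
(np.float64(15.55), np.float64(25.75), 437)
(np.float64(15.55), np.float64(25.75), 437)
(np.float64(15.55), np.float64(25.75), 437)
the job is handed in; nothing more can be done
None
```

The mirror hangs still on the hook between the spring balls and the collar, the gripper is clear above the cabinet, and the job was handed in at about 25 s; I saw no sign of contact with the cabinet, jars or bottle, and measured about 7 N at most on the hook.

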